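# Make up the gate kit and the fuse-box kit

### The arm

A 7-joint arm with a two-finger parallel gripper is mounted at the origin on the work surface. World frame = base frame: x ahead of the robot, y to its left, z up, the work surface at z = 0. Lengths are in m, angles in rad, forces in N, time in s.
With the tool pointing down it reaches from about 0.425 to 0.875 m from the base axis. Payload 4.7 kg.
Tool frame: the origin (TCP) lies at the very end of the fingers, on their centre line; the grasp point (between the pads) lies 19 mm behind it (ctrl.grasp_offset is the distance from the TCP to the grasp point, in m); z points along the fingers, y is the direction in which the jaws open and shut (so a half turn about z gives the same grasp; the last joint's range is limited). The gripper opens to 87 mm and grips with 3 to 60 N. Pads are 19 mm wide; open, the fingers measure 117 mm over their backs; the gripper's body (75 mm by 190 mm) begins 51 mm behind the grasp point.
Start: joints at [1.314, 0.321, -0.07, 1.45, 0.023, 1.371, -0.057], TCP at [0.174, -0.626, 0.223] pointing down, gripper open.
Joint ranges: [-2.86, 2.86], [-0.3, 2.09], [-1.38, 1.24], [0.06, 2.45], [-1.56, 4.7], [0.09, 2.05], [-2.69, 2.69]. Speed limits (rad/s): [2.57, 2.57, 3.14, 3.14, 3.14, 3.14, 3.14].

### API

Orientations are given as a rotation vector (axis times angle).
In Python, from bench import ctrl gives the robot as it stands.
- The arm moves only by the shell command python3 -m creep 'ROWS' [FORCE]. ROWS is JSON, a list that holds one entry, the list of rows, each a list of 7 numbers: the opening, from 0 (shut) to 1 (fully open), then the shift along the tool's x, y, z in mm, then the turn, a rotation vector about the tool's x, y, z in rad. In form: [[[grip, dx, dy, dz, rx, ry, rz], ...]]. A call has 1 to 5 rows; each row is the pose to reach, as a shift and turn from the pose commanded when the call began, along the tool's axes at that moment; what a row does not reach only later rows make up. A row lasts 1/10 s, in which the tool goes at most 50 mm and 8.59 degrees, less where a joint would pass 70% of its speed; a pose out of reach is approached as far as the arm can. A call with a gripper value outside its range is refused whole. The fingers move at their own pace and stop on an object; FORCE is the grip in N (left out, the last holds). Time passes only in rows, so rows that repeat a pose let the fingers close. It gives the time, the measured TCP pose, the force and the opening at its end, in the units of the state.
- ctrl.get_state(): the state, without advancing time (a new reading comes with each control period).
- ctrl.get_image(name): name is "scene" or "side" or "wrist"; returns the picture (420x560x3 uint8, red, green, blue); there is no depth.
- ctrl.camera_params(name): a dict with "K" (3x3 intrinsics, pixels), "pose" (4x4, takes a point from camera to world coordinates). Camera axes: x right, y down, z forward; pixel columns grow to the right and rows downward; lengths in m; the calibration is good to about 2 mm. A picture is of the moment at which its call begins: read the wrist's pose just before it. camera_params takes no time and is no camera call; for the wrist camera it gives the pose at the moment of the call.
- ctrl.close_job(): hands the job in, once; it reports no verdict.
The state is a dict: "time": time; "joint_positions": joint angles; "qd": joint speeds; "joint_torque": joint torques, N m; "position": TCP position; "tool_rot": TCP orientation; "ft_force": force on the tool from outside, world axes, zero at the start; "torque": the same for the moment, N m; "grip_width": opening from 0.0 (shut) to 1.0 (fully open).
Only numpy, scipy, OpenCV 4.12 (cv2) and the standard library are available. Lean on these libraries where they do the work, as an engineer would, in place of code of your own. Each camera call takes 0.05 s, during which the arm holds its last target. There are 200 camera calls.

### The job

Make up two repair kits on the garage bench: put the long hinge, the aluminium bracket and the rubber buffer into the three-bay tray, and the short hinge and the ceramic fuse holder into the two-bay tray. Each bay gets exactly one thing, lying flat on the tray floor the same way up as it was found; which bay of the right tray does not matter. Set each thing down rather than dropping it, and leave the mallet where it lies.

Things in the scene. Friction and masses are not known exactly. Their poses are not given: they have to be found in the camera images.
- long_hinge_mid (a point): Long stainless steel butt hinge, folded shut, lying flat: 96 mm along its x, 30 mm along its y, 12 mm high, with the round knuckle along its +y edge; 0.2 kg. Both long edges can be pinched. This point is its centre, 6 mm above its underside; z up.
- short_hinge_mid (a point): Short stainless steel butt hinge, the same pattern as the long one but only 60 mm along its x; 30 mm along its y, 12 mm high; 0.12 kg. This point is its centre, 6 mm above its underside; z up.
- bracket_mid (a point): Cast aluminium angle bracket standing on its foot: foot 60 mm along x by 36 mm along y, upright plate 44 mm high at the +x end, with a stepped cheek on each y side (36 mm over the cheeks, 28 mm high at the middle); 0.1 kg. Pinch it across y. This point is over the middle of the foot, 22 mm above the underside; z up.
- buffer_mid (a point): Round black rubber door buffer standing on its flat end: 40 mm diameter, 30 mm high, upright sides to 24 mm, with a small steel washer on top; 0.05 kg. This point is its centre, 15 mm above its underside; z up.
- fuse_holder_mid (a point): White glazed ceramic fuse holder: base 64 mm along x by 30 mm along y, 12 mm high, with a raised block 38 mm by 26 mm in the middle, to 34 mm above the underside, and a brass terminal at each end; 0.09 kg. Pinch the block across y. This point is its centre, 17 mm above the underside; z up.
- tray3: The kit tray with three bays, white laminated board, fixed to the bench, 14 mm high, 128 mm along its x by 256 mm along its y; floor 4 mm thick, outer and dividing walls 4 mm thick and 10 mm high above the floor. Three equal bays in a row along its y, each 120 mm (x) by 80 mm (y) inside, centred at y = -84, 0 and +84 mm. Origin at the centre of its underside on the bench; z up.
- tray2: The kit tray with two bays, white laminated board, fixed to the bench, 14 mm high, 128 mm along its x by 172 mm along its y; floor 4 mm thick, outer and dividing walls 4 mm thick and 10 mm high above the floor. Two equal bays in a row along its y, each 120 mm (x) by 80 mm (y) inside, centred at y = -42 and +42 mm. Origin at the centre of its underside on the bench; z up.
- mallet: Bystander: loose mallet lying flat, wooden handle to -x, black rubber-tipped head 111 mm along y and 54 mm high at x = +80 mm; 257 mm long in all. Origin on the bench 80 mm behind the head's axis.
- vise: Bystander: blue bench vise with a turning knob on its -x side, fixed; about 200 mm (x, mostly to -x) by 100 mm (y), 120 mm high. Origin at the centre of its base, on the bench. (Another bystander, an orange plastic parts organizer 195 mm high, stands fixed beyond the mallet, at least 0.7 m from the robot's base axis.)
Not all that is in view belongs to the job. Leave any blue or pink look-alike of the part that bears bracket_mid alone. What is shaped like the part that bears fuse_holder_mid but green or pink is not meant.

How it is judged:
By the outcome, as a careful person would: the job done as asked, in the order asked, and still so for the second after the job is handed in, with the robot touching nothing.
It also fails if it takes over 120 s, if anything falls off the work surface, if the arm or the gripper's body presses on something with over 40 N, if the wrist force passes 120 N, or if a joint passes its speed limit or range.

## Working session

There is one attempt and no reset: what is moved stays moved. The work goes in short steps, Python scripts to look and compute and a shell command to move; the robot and the scene stay as the last step left them, time stands still between calls to the robot, and variables do not carry over. Pictures are saved under pics/ and viewed, about 12 in all and at most 16, crops included, and the job is handed in when it is done.

```bash
ls; mkdir -p pics; python3 - <<'E'
from bench import ctrl
import cv2
s=ctrl.get_state();print(s)
for n in("scene","side","wrist"):
    p=ctrl.camera_params(n);print(n,p["K"],p["pose"])
    im=ctrl.get_image(n);cv2.imwrite(f"pics/{n}0.png",im[:,:,::-1])
E
```

```text
pics
{'time': 0.0, 'joint_positions': array([ 1.31407905,  0.32181443, -0.0700831 ,  1.45166896,  0.02258811,
        1.37079347, -0.05694178]), 'qd': array([ 0.00040112,  0.00075539,  0.00039632,  0.000804  , -0.00075338,
       -0.0005292 ,  0.00087587]), 'joint_torque': array([ 1.49911205e-05, -4.91287529e+01, -4.03597103e-01, -3.12532425e+01,
       -6.38019713e-02,  4.37625451e-02,  1.61838766e-04]), 'position': array([ 0.17369501, -0.62579105,  0.22147009]), 'tool_rot': array([-3.11098932e+00, -4.23824307e-01,  5.37099185e-04]), 'ft_force': array([-0.42803782, -0.2173805 ,  0.00636743]), 'torque': array([-0.0116244 , -0.01594066,  0.01480613]), 'grip_width': 1.0009705196539944}
scene [[401.40184013   0.         278.79545332]
 [  0.         401.40184013 211.84626293]
 [  0.           0.           1.        ]] [[ 0.2258631   0.80747682 -0.54494683  1.02837396]
 [ 0.9741354  -0.1911107   0.12056917 -0.10152439]
 [-0.00678836 -0.55808413 -0.8297566   0.90067788]
 [ 0.          0.          0.          1.        ]]
side [[511.33494329   0.         277.08164485]
 [  0.         511.33494329 211.62778327]
 [  0.           0.           1.        ]] [[-0.77307297 -0.49284771  0.39932358 -0.16875567]
 [-0.6343051   0.60451831 -0.48188657  0.74177347]
 [-0.00390172 -0.62582646 -0.77995258  1.22322963]
 [ 0.          0.          0.          1.        ]]
wrist [[377.24460327   0.         286.82295026]
 [  0.         377.24460327 205.03395249]
 [  0.           0.           1.        ]] [[ 0.26827056 -0.93136268 -0.24615945  0.24164993]
 [-0.96334244 -0.25976285 -0.06704185 -0.608918  ]
 [-0.00150281  0.2551212  -0.96690792  0.38378753]
 [ 0.          0.          0.          1.        ]]
```

View pics/scene0.png

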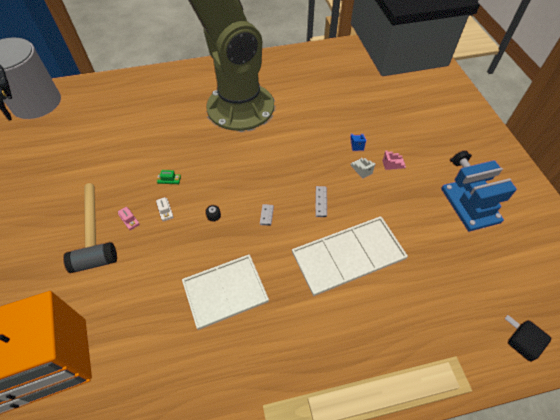

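View pics/side0.png

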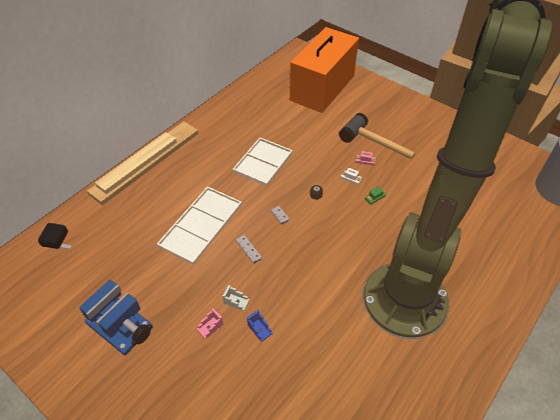

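Scene view: trays at about (349,253) (three bays) and (225,290) (two bays), the long hinge (321,201), the short hinge (266,215), the buffer (213,212). Bracket candidates are grey (363,167), blue (358,142) and pink (394,160); the grey one is bare aluminium, so it fits. Fuse holder candidates are white (165,208), green (169,177) and pink (128,217); the white one fits. I'll confirm both in an enlarged crop.

```bash
python3 - <<'E'
import cv2,numpy as np
a=cv2.imread("pics/scene0.png");b=cv2.imread("pics/side0.png")
A=cv2.resize(a[130:330,110:410],None,fx=2.6,fy=2.6,interpolation=cv2.INTER_CUBIC)
cv2.imwrite("pics/sceneA.png",A)
B=cv2.resize(b[130:345,150:400],None,fx=2.75,fy=2.75,interpolation=cv2.INTER_CUBIC)
cv2.imwrite("pics/sideB.png",B)
E
```

```text
(no output)
```

View pics/sceneA.png

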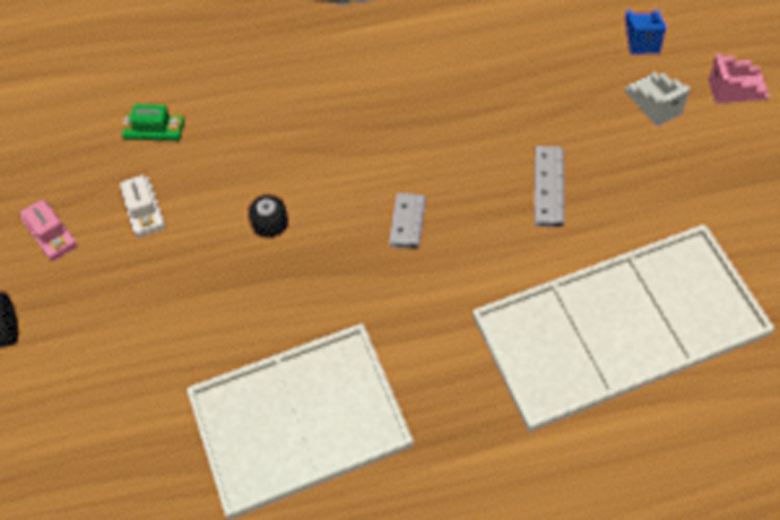

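View pics/sideB.png

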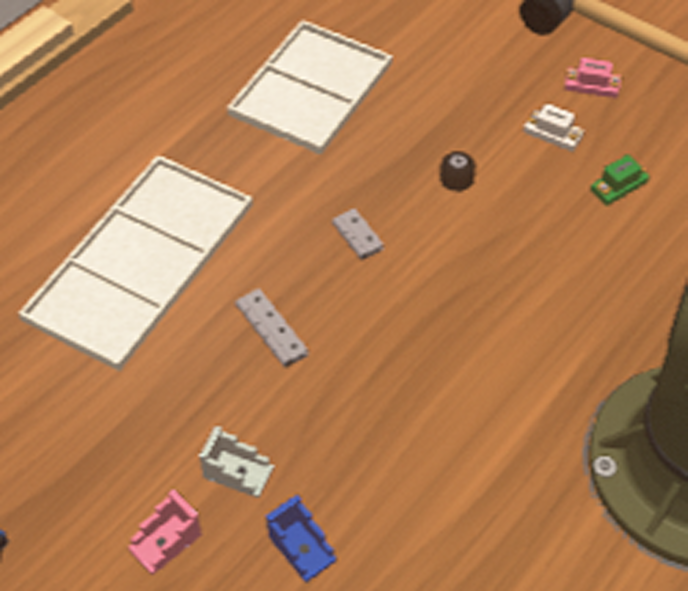

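The crops confirm it: the grey bracket at scene (363,167) and the white fuse holder at (165,208). The others nearby are blue/pink and green/pink look-alikes. Now I'll fit poses by silhouette in both fixed views.

```bash
cat > fit.py <<'E'
import cv2,numpy as np
from scipy.optimize import minimize
def box(x0,x1,y0,y1,z0,z1): return np.array([[x,y,z] for x in(x0,x1) for y in(y0,y1) for z in(z0,z1)])/1000.
def cyl(r,z0,z1): 
    t=np.linspace(0,2*np.pi,32,endpoint=False); return np.concatenate([np.c_[r*np.cos(t),r*np.sin(t),0*t+z] for z in(z0,z1)])/1000.
M=dict(long=[box(-48,48,-15,15,0,12)],short=[box(-30,30,-15,15,0,12)],
 bracket=[box(-30,30,-18,18,0,8),box(24,30,-18,18,0,44)]+[box(a,30,s*18-3-3*s*0,s*18+3,0,h) if 0 else box(a,30,min(s*18,s*13),max(s*18,s*13),0,h) for s in(-1,1) for a,h in((-25,14),(-8,28),(10,36))],
 buffer=[cyl(20,0,24),np.concatenate([cyl(20,24,24.1),cyl(15,30,30.1)])],fuse=[box(-32,32,-15,15,0,12),box(-19,19,-13,13,0,34)],
 tray3=[box(-64,64,-128,128,0,14)],tray2=[box(-64,64,-86,86,0,14)])
def proj(P,c):
    T=np.linalg.inv(c["pose"]); q=P@T[:3,:3].T+T[:3,3]; q=q@c["K"].T; return q[:,:2]/q[:,2:]
def place(P,p,z=0):
    c,s=np.cos(p[2]),np.sin(p[2]); return P@np.array([[c,s,0],[-s,c,0],[0,0,1]])+[p[0],p[1],z]
def ray(c,uv,z=0):
    d=c["pose"][:3,:3]@np.linalg.inv(c["K"])@[uv[0],uv[1],1.]; o=c["pose"][:3,3]; return o+d*(z-o[2])/d[2]
S=4
def sil(parts,p,c,shape,z=0):
    m=np.zeros((shape[0]*S,shape[1]*S),np.uint8)
    for P in parts:
        h=cv2.convexHull(proj(place(P,p,z),c).astype(np.float32))
        cv2.fillConvexPoly(m,np.round(((h+.5)*S-.5)*16).astype(np.int32),255,shift=4)
    return m>0
def mask(im,name,uv,bg=None):
    """low-saturation (or dark) blob nearest the seed pixel, upscaled"""
    big=cv2.resize(im,None,fx=S,fy=S,interpolation=cv2.INTER_CUBIC)
    h=cv2.cvtColor(big,cv2.COLOR_BGR2HSV)
    m=((h[...,2]<75) if name=="buffer" else (h[...,1]<85)&(h[...,2]>75)).astype(np.uint8)
    k=9; m=cv2.morphologyEx(m,cv2.MORPH_CLOSE,np.ones((k,k),np.uint8))
    n,l,st,ce=cv2.connectedComponentsWithStats(m)
    u,v=int(uv[0]*S),int(uv[1]*S); i=l[v,u]
    if i==0: i=1+np.argmin([np.hypot(*(ce[j]-(u,v))) if st[j,4]>100 else 1e9 for j in range(1,n)])
    b=(l==i).astype(np.uint8); c,_=cv2.findContours(b,cv2.RETR_EXTERNAL,cv2.CHAIN_APPROX_NONE); cv2.drawContours(b,c,-1,1,-1)
    return b>0
def fit(name,views,p0,z=0):
    """views: list of (mask,cam)"""
    def cost(p):
        t=0
        for m,c in views:
            s=sil(M[name],p,c,(m.shape[0]//S,m.shape[1]//S),z); t+=1-(s&m).sum()/max((s|m).sum(),1)
        return t
    best=None
    for y in np.arange(0,2*np.pi,np.pi/6) if len(p0)==2 else [p0[2]]:
        c=cost([*p0[:2],y]); best=(c,y) if best is None or c<best[0] else best
    sx=[[0,0,0],[.01,0,0],[0,.01,0],[0,0,.15]]; p=np.array([*p0[:2],best[1]])
    for _ in range(2):
        r=minimize(cost,p,method="Nelder-Mead",options=dict(initial_simplex=p+np.array(sx),xatol=1e-4,fatol=1e-5)); p=r.x
    return p,r.fun
E
cat > loc.py <<'E'
from bench import ctrl
from fit import *
C={n:ctrl.camera_params(n) for n in("scene","side")}
I={n:cv2.imread(f"pics/{n}0.png") for n in C}
seed=dict(long=(321,201),short=(266,215),bracket=(363,168),buffer=(213,214),fuse=(165,209),tray3=(340,260),tray2=(225,290))
for k,uv in seed.items():
    P=ray(C["scene"],uv,.01); q=proj(P[None],C["side"])[0]
    v=[(mask(I["scene"],k,uv),C["scene"]),(mask(I["side"],k,q),C["side"])]
    p,f=fit(k,v,P[:2]); each=[fit(k,[w],p)[0][:2].round(4) for w in v]
    print(k,p.round(4),"deg",np.degrees(p[2]).round(1),"cost",round(f,3),[int(w[0].sum()/16) for w in v],each, "R",np.hypot(*p[:2]).round(3))
E
python3 loc.py
```

```text
long [0.4329 0.1482 2.8557] deg 163.6 cost 0.173 [342, 310] [array([0.4312, 0.1486]), array([0.4333, 0.1473])] R 0.458
short [ 0.4407 -0.0058  2.8121] deg 161.1 cost 0.208 [237, 173] [array([ 0.4405, -0.0057]), array([ 0.4407, -0.0058])] R 0.441
bracket [0.345  0.2948 0.2918] deg 16.7 cost 0.159 [314, 413] [array([0.3438, 0.296 ]), array([0.3461, 0.2939])] R 0.454
buffer [ 0.4062 -0.1438  0.6204] deg 35.5 cost 0.665 [180, 91] [array([ 0.4062, -0.1439]), array([ 0.407, -0.145])] R 0.431
fuse [ 0.3605 -0.2711  0.1746] deg 10.0 cost 0.203 [264, 215] [array([ 0.3609, -0.2708]), array([ 0.3612, -0.271 ])] R 0.451
tray3 [0.6043 0.17   0.1638] deg 9.4 cost 0.026 [4999, 3135] [array([0.604 , 0.1703]), array([0.6051, 0.1686])] R 0.628
tray2 [ 0.6292 -0.148   0.168 ] deg 9.6 cost 0.036 [3937, 1592] [array([ 0.6292, -0.1482]), array([ 0.6302, -0.1486])] R 0.646
```

```bash
cat > plan.py <<'E'
import sys,numpy as np
from bench import ctrl
from scipy.spatial.transform import Rotation as R
def yaw(s): x=R.from_rotvec(s["tool_rot"]).as_matrix()[:,0]; return np.arctan2(x[1],x[0])
def to(x,y,z,jaw=None,n=None):
    """calls (dx dy dz mm, rz rad) to bring TCP to x,y,z; jaw = wanted world angle (deg) of jaw axis, mod 180"""
    s=ctrl.get_state(); p=s["position"]; w=yaw(s); q7=s["joint_positions"][6]
    dw=0
    if jaw is not None:
        rel=lambda t:(t-np.arctan2(y,x)-np.pi/2+np.pi)%(2*np.pi)-np.pi   # ~ last joint at the goal
        t=min([np.radians(jaw)+np.pi/2,np.radians(jaw)-np.pi/2],key=lambda t:abs(rel(t)))
        r0=rel(w)+0; r0=(w-np.arctan2(p[1],p[0])-np.pi/2+np.pi)%(2*np.pi)-np.pi
        dw=(rel(t)-r0)+np.arctan2(y,x)-np.arctan2(p[1],p[0])
    v=np.array([x,y,z])-p; d=np.linalg.norm(v)
    n=n or int(np.ceil(max(d/.235,abs(dw)/.70,1e-9)))
    tilt=np.degrees(np.arccos(-R.from_rotvec(s["tool_rot"]).as_matrix()[2,2]))
    print("at",p.round(4),"yaw",np.degrees(w).round(1),"tilt",tilt.round(2),"q7",q7.round(2),"turn",np.degrees(dw).round(1))
    for i in range(n):
        a=w+dw*i/n; c,sn=np.cos(a),np.sin(a); u=v/n*1000
        print("call",i+1,"dx %.0f dy %.0f dz %.0f rz %.3f"%(c*u[0]+sn*u[1], sn*u[0]-c*u[1], -u[2], -dw/n))
if __name__=="__main__": to(*map(float,sys.argv[1:]))
E
python3 plan.py 0.433 0.148 0.16 73.6
python3 - <<'E'
from bench import ctrl
from fit import *
import fit
C={n:ctrl.camera_params(n) for n in("scene","side")}
I={n:cv2.imread(f"pics/{n}0.png") for n in C}
def hm(im,lo,hi,uv):
    h=cv2.cvtColor(cv2.resize(im,None,fx=S,fy=S,interpolation=cv2.INTER_CUBIC),cv2.COLOR_BGR2HSV)
    m=((h[...,0]>=lo)&(h[...,0]<=hi)&(h[...,1]>70)).astype(np.uint8); n,l,st,ce=cv2.connectedComponentsWithStats(m)
    i=1+np.argmin([np.hypot(*(ce[j]-np.array(uv)*S)) if st[j,4]>600 else 1e9 for j in range(1,n)]); return l==i
for nm,k,uv,lo,hi in(("pinkB","bracket",(394,160),160,179),("blueB","bracket",(358,142),105,130),("pinkF","fuse",(128,217),160,179),("greenF","fuse",(169,177),50,85)):
    P=ray(C["scene"],uv,.01); q=proj(P[None],C["side"])[0]
    p,f=fit.fit(k,[(hm(I["scene"],lo,hi,uv),C["scene"]),(hm(I["side"],lo,hi,q),C["side"])],P[:2]); print(nm,p.round(3),np.degrees(p[2]).round(),round(f,2))
E
```

```text
at [ 0.1737 -0.6259  0.2217] yaw 15.5 tilt 0.08 q7 -0.06 turn 148.1
call 1 dx 114 dy -169 dz 15 rz -0.646
call 2 dx 193 dy -66 dz 15 rz -0.646
call 3 dx 194 dy 63 dz 15 rz -0.646
call 4 dx 117 dy 167 dz 15 rz -0.646
pinkB [0.35  0.394 4.577] 262.0 0.26
blueB [0.245 0.317 5.994] 343.0 0.31
pinkF [ 0.369 -0.367  0.468] 27.0 0.6
greenF [ 0.259 -0.251  1.663] 95.0 1.12
```

```bash
python3 plan.py 0.47 -0.30 0.18 -0.5
```

```text
at [ 0.1737 -0.6259  0.2217] yaw 15.5 tilt 0.08 q7 -0.06 turn 74.0
call 1 dx 186 dy -117 dz 21 rz -0.646
call 2 dx 219 dy 18 dz 21 rz -0.646
```

```bash
python3 -m creep '[[[1,37,-23,4,0,0,-0.13],[1,74,-47,8,0,0,-0.26],[1,112,-70,13,0,0,-0.39],[1,149,-94,17,0,0,-0.52],[1,186,-117,21,0,0,-0.65]]]'
python3 -m creep '[[[1,44,4,4,0,0,-0.13],[1,88,7,8,0,0,-0.26],[1,131,11,13,0,0,-0.39],[1,175,14,17,0,0,-0.52],[1,219,18,21,0,0,-0.65]]]'
python3 plan.py 0.433 0.148 0.16 73.6
```

```text
time: 0.65
position: [0.3226, -0.4622, 0.2012]
tool_rot: [-2.811, -1.403, 0.0]
ft_force: [0.8, -0.7, -0.0]
grip_width: 1.001
time: 1.15
position: [0.4693, -0.2989, 0.1803]
tool_rot: [-2.216, -2.227, 0.001]
ft_force: [0.2, 0.8, 0.2]
grip_width: 1.0
at [ 0.4693 -0.2989  0.1803] yaw 90.3 tilt 0.02 q7 0.46 turn 73.3
call 1 dx 224 dy -17 dz 10 rz -0.640
call 2 dx 189 dy 120 dz 10 rz -0.640
```

```bash
python3 -m creep '[[[0.7,45,-3,2,0,0,-0.13],[0.7,90,-7,4,0,0,-0.26],[0.7,134,-10,6,0,0,-0.38],[0.7,179,-14,8,0,0,-0.51],[0.7,224,-17,10,0,0,-0.64]]]' >/dev/null
python3 -m creep '[[[0.7,38,24,2,0,0,-0.13],[0.7,76,48,4,0,0,-0.26],[0.7,113,72,6,0,0,-0.38],[0.7,151,96,8,0,0,-0.51],[0.7,189,120,10,0,0,-0.64]]]'
cat > look.py <<'E'
import sys
from bench import ctrl
from fit import *
# look.py tag [name x y yawdeg z]: wrist picture, optional silhouette fit
tag=sys.argv[1]; c=ctrl.camera_params("wrist"); im=ctrl.get_image("wrist")[:,:,::-1].copy(); cv2.imwrite(f"pics/{tag}.png",im)
if len(sys.argv)>2:
    k=sys.argv[2]; x,y,a,z=map(float,sys.argv[3:7]); uv=proj(np.array([[x,y,z+.012]]),c)[0]
    m=mask(im,k,np.clip(uv,0,[559,419])); p,f=fit(k,[(m,c)],[x,y,np.radians(a)],z)
    print(k,p[:2].round(4),"yaw",np.degrees(p[2]).round(1),"cost",round(f,3),"seed",uv.round(),"moved mm",((p[:2]-[x,y])*1000).round(1))
    e=cv2.findContours(sil(M[k],p,c,im.shape[:2],z).astype(np.uint8),cv2.RETR_EXTERNAL,cv2.CHAIN_APPROX_NONE)[0]
    o=im.copy(); cv2.drawContours(o,[q//S for q in e],-1,(0,0,255),1); cv2.imwrite(f"pics/{tag}_fit.png",o)
E
python3 look.py w1 long 0.4329 0.1482 163.6 0
```

```text
time: 2.15
position: [0.4345, 0.1483, 0.1605]
tool_rot: [0.447, 3.109, -0.001]
ft_force: [1.2, -0.0, -0.2]
grip_width: 0.698
long [0.4336 0.1469] yaw 163.6 cost 0.026 seed [288. 187.] moved mm [ 0.7 -1.3]
```

View pics/w1_fit.png

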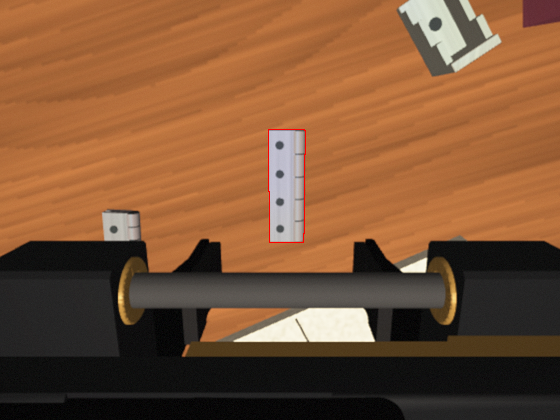

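The long hinge fit in the wrist view, (269–305, 129–242), is tight, so I'll descend.

```bash
python3 plan.py 0.4336 0.1469 0.004 73.6 1
```

```text
at [0.4329 0.1571 0.1609] yaw 164.4 tilt 0.27 q7 0.93 turn -0.8Traceback (most recent call last):
  File "plan.py", line 21, in <module>
    if __name__=="__main__": to(*map(float,sys.argv[1:]))
                             ~~^^^^^^^^^^^^^^^^^^^^^^^^^^
  File "plan.py", line 18, in to
    for i in range(n):
             ~~~~~^^^
TypeError: 'float' object cannot be interpreted as an integer
```

```bash
sed -i 's/n=n or int/n=int(n or 0) or int/' plan.py; python3 -m creep '[[[0.7,0,0,0,0,0,0],[0.7,0,0,0,0,0,0],[0.7,0,0,0,0,0,0]]]'; python3 look.py w1b long 0.4336 0.1469 163.6 0; python3 plan.py 0.4336 0.1469 0.004 73.6 1
```

```text
time: 2.5
position: [0.4353, 0.1452, 0.1603]
tool_rot: [-0.46, -3.107, 0.001]
ft_force: [0.1, -0.1, 0.2]
grip_width: 0.699
long [0.4333 0.1468] yaw 163.7 cost 0.025 seed [290. 187.] moved mm [-0.3 -0.1]
at [0.4353 0.1452 0.1603] yaw 163.1 tilt 0.04 q7 0.93 turn 0.5
call 1 dx 2 dy 1 dz 156 rz -0.008
```

```bash
python3 -m creep '[[[0.7,2,-2,40,0,0,-0.01],[0.7,2,-2,85,0,0,-0.01],[0.7,2,-2,120,0,0,-0.01],[0.7,2,-2,140,0,0,-0.01],[0.7,2,-2,148,0,0,-0.01]]]'
python3 -m creep '[[[0.7,0,0,0,0,0,0],[0.7,0,0,4,0,0,0],[0.7,0,0,8,0,0,0],[0.7,0,0,8,0,0,0]]]'; python3 plan.py 0.4333 0.1468 0.004 73.6 1
```

```text
time: 3.05
position: [0.4309, 0.1439, 0.0103]
tool_rot: [-0.443, -3.106, 0.002]
ft_force: [0.2, -0.8, -0.3]
grip_width: 0.7
time: 3.45
position: [0.433, 0.1453, 0.0049]
tool_rot: [0.44, 3.11, -0.0]
ft_force: [-0.1, -0.5, -0.1]
grip_width: 0.702
at [0.433  0.1453 0.0049] yaw 163.9 tilt 0.06 q7 0.69 turn -0.3
call 1 dx 0 dy 2 dz 1 rz 0.005
```

```bash
python3 -m creep '[[[0.7,0,2,1,0,0,0],[0.4,0,2,1,0,0,0],[0.2,0,2,1,0,0,0],[0.2,0,2,1,0,0,0],[0.2,0,2,1,0,0,0]]]' 30
python3 -m creep '[[[0.2,0,0,0,0,0,0],[0.2,0,0,0,0,0,0],[0.2,0,0,0,0,0,0]]]'
```

```text
time: 3.95
position: [0.4331, 0.1474, 0.0036]
tool_rot: [0.44, 3.111, -0.0]
ft_force: [-0.1, 0.1, 0.2]
grip_width: 0.424
time: 4.25
position: [0.4331, 0.1476, 0.0036]
tool_rot: [0.439, 3.111, 0.0]
ft_force: [0.6, 0.1, 0.4]
grip_width: 0.332
```

```bash
python3 -m creep '[[[0.2,0,0,-15,0,0,0],[0.2,0,0,-45,0,0,0],[0.2,0,0,-80,0,0,0],[0.2,0,0,-100,0,0,0],[0.2,0,0,-100,0,0,0]]]'
python3 plan.py 0.618 0.087 0.10 99.4
```

```text
time: 4.75
position: [0.435, 0.1477, 0.1058]
tool_rot: [0.44, 3.105, 0.0]
ft_force: [-0.0, 0.2, -1.7]
grip_width: 0.338
at [0.435  0.1477 0.1058] yaw 163.9 tilt 0.3 q7 0.86 turn -154.5
call 1 dx -48 dy -2 dz 1 rz 0.674
call 2 dx -39 dy 29 dz 1 rz 0.674
call 3 dx -12 dy 47 dz 1 rz 0.674
call 4 dx 19 dy 44 dz 1 rz 0.674
```

```bash
python3 - <<'E'
s=open('plan.py').read()
s=s.replace("key=lambda t:abs(rel(t)))","key=lambda t:abs(rel(t)-((w-np.arctan2(p[1],p[0])-np.pi/2+np.pi)%(2*np.pi)-np.pi))+(9 if abs(rel(t))>2.2 else 0))")
open('plan.py','w').write(s)
E
python3 plan.py 0.618 0.087 0.10 99.4
```

```text
at [0.435  0.1477 0.1058] yaw 163.9 tilt 0.3 q7 0.86 turn 25.5
call 1 dx -193 dy -8 dz 6 rz -0.445
```

```bash
python3 -m creep '[[[0.2,-30,-1,2,0,0,-0.10],[0.2,-75,-3,4,0,0,-0.21],[0.2,-120,-5,5,0,0,-0.32],[0.2,-165,-7,6,0,0,-0.445],[0.2,-193,-8,6,0,0,-0.445]]]'
python3 -m creep '[[[0.2,0,0,0,0,0,0],[0.2,0,0,0,0,0,0],[0.2,0,0,0,0,0,0]]]'
python3 plan.py 0.618 0.087 0.0085 99.4; python3 look.py w2
```

```text
time: 5.25
position: [0.618, 0.0835, 0.0941]
tool_rot: [0.257, -3.128, 0.0]
ft_force: [0.6, 0.2, -1.6]
grip_width: 0.338
time: 5.55
position: [0.6144, 0.0873, 0.0962]
tool_rot: [0.26, -3.128, -0.0]
ft_force: [-0.6, 1.0, -2.1]
grip_width: 0.34
at [0.6144 0.0873 0.0962] yaw -170.5 tilt 0.16 q7 1.26 turn -0.1
call 1 dx -3 dy -1 dz 88 rz 0.002
```

View pics/w2.png

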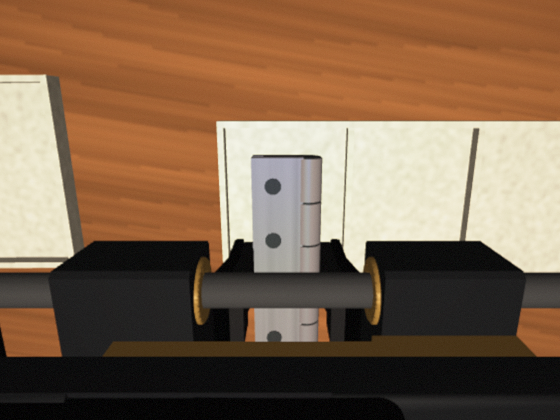

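The hinge is level and centred between the bay walls (columns 228 and 346). Lowering.

```bash
python3 -m creep '[[[0.2,-3,-1,25,0,0,0],[0.2,-3,-1,50,0,0,0],[0.2,-3,-1,68,0,0,0],[0.2,-3,-1,76,0,0,0],[0.2,-3,-1,80,0,0,0]]]'
python3 -m creep '[[[0.2,0,0,0,0,0,0],[0.2,0,0,2,0,0,0],[0.2,0,0,4,0,0,0],[0.2,0,0,6,0,0,0],[0.2,0,0,6,0,0,0]]]'
python3 plan.py 0.618 0.087 0.0085 99.4
```

```text
time: 6.1
position: [0.6188, 0.0859, 0.017]
tool_rot: [0.259, -3.13, 0.0]
ft_force: [-1.1, -0.1, -0.9]
grip_width: 0.34
time: 6.6
position: [0.6194, 0.0856, 0.0114]
tool_rot: [0.258, -3.131, 0.0]
ft_force: [-0.1, -0.7, -2.7]
grip_width: 0.343
at [0.6194 0.0856 0.0114] yaw -170.6 tilt 0.02 q7 1.21 turn -0.0
call 1 dx 1 dy 2 dz 3 rz 0.000
```

```bash
python3 -m creep '[[[0.2,0,1,1,0,0,0],[0.2,0,1,2,0,0,0],[0.2,0,1,3,0,0,0],[0.2,0,1,3,0,0,0],[0.2,0,1,3,0,0,0]]]'
python3 -m creep '[[[0.2,0,0,0.5,0,0,0],[0.2,0,0,1,0,0,0],[0.2,0,0,1,0,0,0]]]'
```

```text
time: 7.1
position: [0.6192, 0.0868, 0.0085]
tool_rot: [0.258, -3.131, 0.0]
ft_force: [-0.2, -0.1, -3.2]
grip_width: 0.34
time: 7.4
position: [0.6193, 0.0867, 0.0077]
tool_rot: [-0.258, 3.131, -0.0]
ft_force: [-0.2, 0.9, -1.6]
grip_width: 0.338
```

```bash
python3 -m creep '[[[0.2,0,0,0.5,0,0,0],[0.2,0,0,1,0,0,0],[0.2,0,0,1,0,0,0]]]'|grep -E "pos|ft"; python3 -m creep '[[[0.2,0,0,0.5,0,0,0],[0.2,0,0,0.5,0,0,0]]]'|grep -E "pos|ft"
```

```text
position: [0.6194, 0.0868, 0.0076]
ft_force: [-3.2, -1.0, 5.9]
position: [0.6194, 0.0868, 0.0076]
ft_force: [-3.4, -1.9, 9.3]
```

Contact (+9 N, within limits). Opening a little and withdrawing.

```bash
python3 -m creep '[[[0.3,0,0,-1,0,0,0],[0.43,0,0,-1,0,0,0],[0.43,0,0,-1,0,0,0],[0.43,0,0,-1,0,0,0],[0.43,0,0,-1,0,0,0]]]'
python3 -m creep '[[[0.43,0,0,-4,0,0,0],[0.43,0,0,-15,0,0,0],[0.43,0,0,-50,0,0,0],[0.43,0,0,-95,0,0,0],[0.5,0,0,-125,0,0,0]]]'
python3 plan.py 0.345 0.295 0.14 106.7
```

```text
time: 8.4
position: [0.6193, 0.0868, 0.0069]
tool_rot: [-0.258, 3.131, 0.0]
ft_force: [0.4, 0.1, -1.1]
grip_width: 0.428
time: 8.9
position: [0.6203, 0.0875, 0.136]
tool_rot: [-0.258, 3.127, 0.0]
ft_force: [0.3, 0.0, 0.1]
grip_width: 0.46
at [0.6203 0.0875 0.136 ] yaw -170.6 tilt 0.21 q7 1.28 turn 7.3
call 1 dx 119 dy 125 dz -2 rz -0.063
call 2 dx 111 dy 132 dz -2 rz -0.063
```

```bash
python3 -m creep '[[[0.7,20,20,-2,0,0,-0.02],[0.7,48,50,-2,0,0,-0.04],[0.7,75,78,-2,0,0,-0.06],[0.7,100,105,-2,0,0,-0.06],[0.7,119,125,-2,0,0,-0.06]]]' >/dev/null
python3 -m creep '[[[0.7,28,33,-2,0,0,-0.02],[0.7,56,66,-2,0,0,-0.04],[0.7,85,100,-2,0,0,-0.06],[0.7,105,122,-2,0,0,-0.06],[0.7,112,132,-2,0,0,-0.06]]]' >/dev/null
python3 -m creep '[[[0.7,0,0,0,0,0,0],[0.7,0,0,0,0,0,0],[0.7,0,0,0,0,0,0]]]'
python3 look.py w3 bracket 0.345 0.295 16.7 0; python3 plan.py 0.345 0.295 0.14 106.7
```

```text
time: 10.2
position: [0.3443, 0.2934, 0.1361]
tool_rot: [0.441, -3.11, -0.001]
ft_force: [-1.1, -0.7, 0.1]
grip_width: 0.699
bracket [0.3463 0.2937] yaw 17.4 cost 0.029 seed [290. 198.] moved mm [ 1.3 -1.3]
at [0.3441 0.2935 0.1361] yaw -163.9 tilt 0.05 q7 1.11 turn 0.6
call 1 dx -1 dy 1 dz -4 rz -0.010
```

View pics/w3_fit.png

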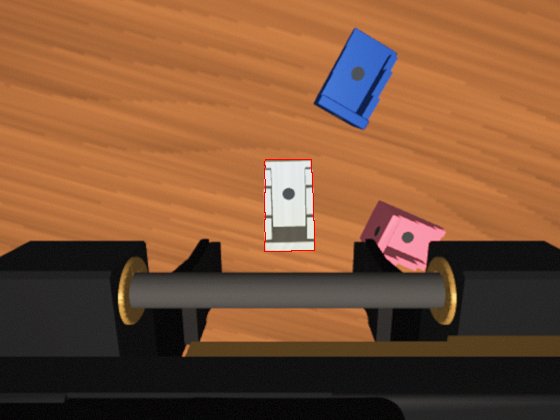

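```bash
python3 plan.py 0.3463 0.2937 0.012 107.4;python3 -m creep '[[[0.6,-2,0,30,0,0,-0.02],[0.6,-2,0,60,0,0,-0.02],[0.6,-2,0,85,0,0,-0.02],[0.6,-2,0,98,0,0,-0.02],[0.6,-2,0,98,0,0,-0.02]]]'
python3 -m creep '[[[0.6,0,0,0,0,0,0],[0.6,0,0,0,0,0,0]]]'
python3 plan.py 0.3463 0.2937 0.012 107.4
```

```text
at [0.3441 0.2935 0.1361] yaw -163.9 tilt 0.05 q7 1.11 turn 1.3
call 1 dx -2 dy -0 dz 124 rz -0.022
time: 10.75
position: [0.3437, 0.2936, 0.036]
tool_rot: [0.473, -3.1, -0.0]
ft_force: [-0.3, -0.5, -0.5]
grip_width: 0.603
time: 10.95
position: [0.3457, 0.2953, 0.0388]
tool_rot: [-0.475, 3.104, 0.001]
ft_force: [0.5, -0.4, 0.3]
grip_width: 0.602
at [0.3457 0.2953 0.0388] yaw -162.6 tilt 0.08 q7 0.88 turn 0.0
call 1 dx -0 dy -2 dz 27 rz -0.000
```

```bash
python3 -m creep '[[[0.6,0,-2,10,0,0,0],[0.6,0,-2,18,0,0,0],[0.6,0,-2,24,0,0,0],[0.6,0,-2,27,0,0,0],[0.6,0,-2,27,0,0,0]]]'
python3 -m creep '[[[0.5,0,0,0,0,0,0],[0.3,0,0,0,0,0,0],[0.3,0,0,0,0,0,0],[0.3,0,0,0,0,0,0],[0.3,0,0,0,0,0,0]]]' 25
python3 -m creep '[[[0.3,0,0,0,0,0,0],[0.3,0,0,0,0,0,0],[0.3,0,0,-15,0,0,0],[0.3,0,0,-40,0,0,0],[0.3,0,0,-60,0,0,0]]]'
python3 -m creep '[[[0.3,0,0,-20,0,0,0],[0.3,0,0,-40,0,0,0],[0.3,0,0,-40,0,0,0],[0.3,0,0,-40,0,0,0]]]'
python3 plan.py 0.5906 0.2529 0.11 99.4;python3 plan.py 0.5906 0.2529 0.11 9.4
```

```text
time: 11.45
position: [0.3449, 0.293, 0.0105]
tool_rot: [0.476, -3.104, 0.0]
ft_force: [-0.4, -0.5, -0.0]
grip_width: 0.602
time: 11.95
position: [0.3456, 0.2933, 0.0112]
tool_rot: [-0.476, 3.105, 0.0]
ft_force: [-1.1, -1.0, 1.9]
grip_width: 0.411
time: 12.45
position: [0.3449, 0.2928, 0.0714]
tool_rot: [0.477, -3.104, 0.0]
ft_force: [0.3, -0.3, -0.9]
grip_width: 0.414
time: 12.85
position: [0.3456, 0.2923, 0.1106]
tool_rot: [-0.475, 3.105, -0.002]
ft_force: [-0.4, -0.5, -1.4]
grip_width: 0.414
at [0.3456 0.2923 0.1106] yaw -162.6 tilt 0.08 q7 1.06 turn -8.0
call 1 dx -111 dy -55 dz 0 rz 0.070
call 2 dx -115 dy -48 dz 0 rz 0.070
at [0.3456 0.2923 0.1106] yaw -162.6 tilt 0.08 q7 1.06 turn -98.0
call 1 dx -74 dy -37 dz 0 rz 0.570
call 2 dx -82 dy 9 dz 0 rz 0.570
call 3 dx -64 dy 52 dz 0 rz 0.570
```

```bash
python3 -m creep '[[[0.3,-20,-10,0,0,0,0.03],[0.3,-48,-22,0,0,0,0.07],[0.3,-75,-36,0,0,0,0.07],[0.3,-98,-48,0,0,0,0.07],[0.3,-111,-55,0,0,0,0.07]]]' >/dev/null
python3 -m creep '[[[0.3,-30,-14,0,0,0,0.03],[0.3,-65,-29,0,0,0,0.07],[0.3,-95,-40,0,0,0,0.07],[0.3,-110,-46,0,0,0,0.07],[0.3,-115,-48,0,0,0,0.07]]]' >/dev/null
python3 -m creep '[[[0.3,0,0,0,0,0,0],[0.3,0,0,0,0,0,0],[0.3,0,0,0,0,0,0]]]'
python3 plan.py 0.5906 0.2529 0.017 99.4
```

```text
time: 14.15
position: [0.5893, 0.2546, 0.111]
tool_rot: [0.261, -3.13, 0.001]
ft_force: [-0.5, 0.1, -0.7]
grip_width: 0.409
at [0.5893 0.2546 0.111 ] yaw -170.5 tilt 0.04 q7 0.96 turn -0.1
call 1 dx -1 dy -2 dz 94 rz 0.002
```

```bash
python3 -m creep '[[[0.3,-1,-2,25,0,0,0],[0.3,-1,-2,55,0,0,0],[0.3,-1,-2,76,0,0,0],[0.3,-1,-2,86,0,0,0],[0.3,-1,-2,89,0,0,0]]]'
python3 -m creep '[[[0.3,0,0,1,0,0,0],[0.3,0,0,2,0,0,0],[0.3,0,0,3,0,0,0],[0.3,0,0,4,0,0,0],[0.3,0,0,4,0,0,0]]]'
python3 -m creep '[[[0.3,0,0,0.5,0,0,0],[0.3,0,0,1,0,0,0],[0.3,0,0,1,0,0,0]]]'|grep -E "pos|ft"
```

```text
time: 14.65
position: [0.5911, 0.2519, 0.0212]
tool_rot: [0.259, -3.129, 0.001]
ft_force: [-0.9, 0.5, -0.5]
grip_width: 0.41
time: 15.15
position: [0.5922, 0.252, 0.0182]
tool_rot: [-0.257, 3.131, -0.0]
ft_force: [-0.2, -0.7, -0.4]
grip_width: 0.412
position: [0.592, 0.252, 0.0169]
ft_force: [-0.7, -0.5, -0.8]
```

```bash
python3 -m creep '[[[0.3,0,0,0.5,0,0,0],[0.3,0,0,1,0,0,0],[0.3,0,0,1,0,0,0]]]'|grep -E "pos|ft"
python3 -m creep '[[[0.3,0,0,0.5,0,0,0],[0.3,0,0,0.8,0,0,0],[0.3,0,0,0.8,0,0,0]]]'|grep -E "pos|ft"
```

```text
position: [0.592, 0.252, 0.0159]
ft_force: [-0.8, -0.1, -1.2]
position: [0.5921, 0.252, 0.0153]
ft_force: [-1.1, -0.3, 0.9]
```

```bash
python3 -m creep '[[[0.3,0,0,0.5,0,0,0],[0.3,0,0,0.5,0,0,0]]]'|grep -E "pos|ft"
python3 -m creep '[[[0.45,0,0,0,0,0,0],[0.53,0,0,0,0,0,0],[0.53,0,0,0,0,0,0],[0.53,0,0,0,0,0,0],[0.53,0,0,0,0,0,0]]]'
python3 -m creep '[[[0.53,0,0,-4,0,0,0],[0.53,0,0,-15,0,0,0],[0.53,0,0,-50,0,0,0],[0.53,0,0,-95,0,0,0],[0.53,0,0,-130,0,0,0]]]'
python3 -m creep '[[[0.53,0,0,0,0,0,0],[0.53,0,0,0,0,0,0]]]' >/dev/null
python3 look.py w4; python3 plan.py 0.47 -0.06 0.15 20
```

```text
position: [0.5921, 0.2521, 0.0153]
ft_force: [-1.5, -1.6, 4.7]
time: 16.75
position: [0.5921, 0.2521, 0.0146]
tool_rot: [0.258, -3.131, -0.0]
ft_force: [0.9, 0.7, 0.5]
grip_width: 0.527
time: 17.25
position: [0.5925, 0.2528, 0.1481]
tool_rot: [-0.258, 3.129, 0.001]
ft_force: [1.1, 0.2, 1.1]
grip_width: 0.53
at [0.5919 0.2518 0.1448] yaw -170.6 tilt 0.04 q7 0.98 turn -79.4
call 1 dx 86 dy -144 dz -3 rz 0.693
call 2 dx -26 dy -165 dz -3 rz 0.693
```

View pics/w4.png

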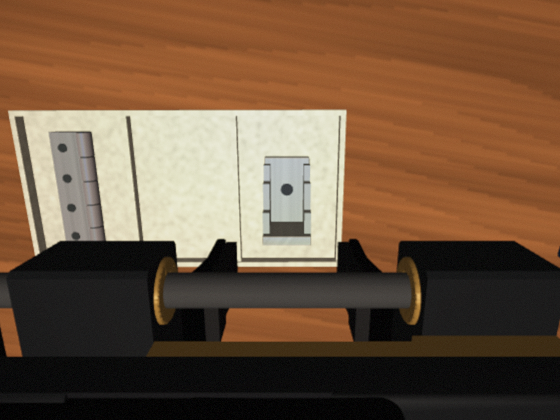

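The hinge is in the left bay (52–103, 132–240) and the bracket stands upright, plate intact, in the right bay (264–310, 156–245). Next, the buffer, keeping the same wrist yaw.

```bash
python3 plan.py 0.4065 -0.1443 0.14 99.4
```

```text
at [0.5919 0.2518 0.1448] yaw -170.6 tilt 0.04 q7 0.98 turn -0.0
call 1 dx 124 dy -180 dz 2 rz 0.000
call 2 dx 124 dy -180 dz 2 rz 0.000
```

```bash
python3 -m creep '[[[0.7,17,-25,0,0,0,0],[0.7,42,-60,0,0,0,0],[0.7,68,-99,0,0,0,0],[0.7,95,-138,0,0,0,0],[0.7,122,-177,2,0,0,0]]]' >/dev/null
python3 -m creep '[[[0.7,28,-40,0,0,0,0],[0.7,56,-81,0,0,0,0],[0.7,84,-121,0,0,0,0],[0.7,108,-157,0,0,0,0],[0.7,120,-174,2,0,0,0]]]' >/dev/null
python3 -m creep '[[[0.7,6,-9,0,0,0,0],[0.7,6,-9,0,0,0,0],[0.7,6,-9,0,0,0,0],[0.7,6,-9,0,0,0,0]]]'
python3 look.py w5 buffer 0.4065 -0.1443 0 0; python3 plan.py 0.4065 -0.1443 0.014 99.4
```

```text
time: 18.9
position: [0.407, -0.1419, 0.1406]
tool_rot: [-0.262, 3.13, 0.001]
ft_force: [0.2, -0.1, 0.5]
grip_width: 0.702
buffer [ 0.4087 -0.146 ] yaw 7.0 cost 0.086 seed [286. 194.] moved mm [ 2.2 -1.7]
at [ 0.407  -0.1421  0.1407] yaw -170.4 tilt 0.03 q7 2.1 turn -0.2
call 1 dx 1 dy -2 dz 127 rz 0.003
```

```bash
python3 -m creep '[[[0.7,-1,-4,30,0,0,0],[0.7,-1,-4,65,0,0,0],[0.7,-1,-4,95,0,0,0],[0.7,-1,-4,115,0,0,0],[0.7,-1,-4,120,0,0,0]]]' >/dev/null
python3 -m creep '[[[0.7,0,0,4,0,0,0],[0.7,0,0,8,0,0,0],[0.7,0,0,8,0,0,0],[0.7,0,0,8,0,0,0]]]'
python3 plan.py 0.4085 -0.1457 0.012 99.4
```

```text
time: 19.85
position: [0.4085, -0.1478, 0.0134]
tool_rot: [-0.258, 3.13, -0.002]
ft_force: [-0.4, 0.2, 0.2]
grip_width: 0.702
at [ 0.4085 -0.1478  0.0134] yaw -170.6 tilt 0.09 q7 1.86 turn -0.0
call 1 dx -0 dy 2 dz 1 rz 0.000
```

```bash
python3 -m creep '[[[0.6,0,2,1,0,0,0],[0.5,0,2,1,0,0,0],[0.35,0,2,1,0,0,0],[0.35,0,2,1,0,0,0],[0.35,0,2,1,0,0,0]]]' 15
python3 -m creep '[[[0.35,0,0,0,0,0,0],[0.35,0,0,0,0,0,0],[0.35,0,0,-15,0,0,0],[0.35,0,0,-40,0,0,0],[0.35,0,0,-60,0,0,0]]]'
python3 -m creep '[[[0.35,0,0,-20,0,0,0],[0.35,0,0,-40,0,0,0],[0.35,0,0,-40,0,0,0],[0.35,0,0,-40,0,0,0]]]'
python3 plan.py 0.6043 0.170 0.11 99.4
```

```text
time: 20.35
position: [0.4076, -0.1455, 0.0119]
tool_rot: [0.258, -3.131, 0.0]
ft_force: [-0.6, -0.1, 1.6]
grip_width: 0.45
time: 20.85
position: [0.4075, -0.1452, 0.0723]
tool_rot: [0.258, -3.131, -0.001]
ft_force: [-0.1, -1.0, -1.1]
grip_width: 0.451
time: 21.25
position: [0.4074, -0.1457, 0.1115]
tool_rot: [0.257, -3.131, 0.001]
ft_force: [-0.6, 0.9, -1.2]
grip_width: 0.454
at [ 0.4074 -0.1457  0.1115] yaw -170.6 tilt 0.05 q7 2.06 turn 0.0
call 1 dx -123 dy 140 dz 1 rz -0.000
call 2 dx -123 dy 140 dz 1 rz -0.000
```

```bash
python3 -m creep '[[[0.35,-20,23,0,0,0,0],[0.35,-48,55,0,0,0,0],[0.35,-75,85,0,0,0,0],[0.35,-100,113,0,0,0,0],[0.35,-123,140,0,0,0,0]]]' >/dev/null
python3 -m creep '[[[0.35,-30,34,0,0,0,0],[0.35,-60,68,0,0,0,0],[0.35,-90,102,0,0,0,0],[0.35,-113,128,0,0,0,0],[0.35,-123,140,0,0,0,0]]]' >/dev/null
python3 -m creep '[[[0.35,0,0,0,0,0,0],[0.35,0,0,0,0,0,0],[0.35,0,0,0,0,0,0]]]'|grep pos
python3 plan.py 0.6043 0.170 0.016 99.4
```

```text
position: [0.6039, 0.1692, 0.1106]
at [0.6039 0.1692 0.1106] yaw -170.7 tilt 0.13 q7 1.08 turn 0.1
call 1 dx -1 dy 1 dz 95 rz -0.001
```

```bash
python3 -m creep '[[[0.35,0,1,25,0,0,0],[0.35,0,1,55,0,0,0],[0.35,0,1,76,0,0,0],[0.35,0,1,86,0,0,0],[0.35,0,1,89,0,0,0]]]' >/dev/null
python3 -m creep '[[[0.35,0,0,1,0,0,0],[0.35,0,0,2,0,0,0],[0.35,0,0,3,0,0,0],[0.35,0,0,4,0,0,0],[0.35,0,0,4,0,0,0]]]'|grep -E "pos|ft"
python3 -m creep '[[[0.35,0,0,0.5,0,0,0],[0.35,0,0,1,0,0,0],[0.35,0,0,1,0,0,0]]]'|grep -E "pos|ft"
python3 -m creep '[[[0.35,0,0,0.5,0,0,0],[0.35,0,0,1,0,0,0],[0.35,0,0,1,0,0,0]]]'|grep -E "pos|ft"
```

```text
position: [0.6045, 0.172, 0.019]
ft_force: [-0.3, -1.1, -1.4]
position: [0.6043, 0.172, 0.0176]
ft_force: [-0.3, 0.5, -0.5]
position: [0.6043, 0.1719, 0.0166]
ft_force: [0.5, 0.2, -1.0]
```

```bash

python3 -m creep '[[[0.35,0,0,0.5,0,0,0],[0.35,0,0,0.8,0,0,0],[0.35,0,0,0.8,0,0,0]]]'|grep -E "pos|ft"
python3 -m creep '[[[0.35,0,0,0.4,0,0,0],[0.35,0,0,0.4,0,0,0]]]'|grep -E "pos|ft"
```

```text
position: [0.6043, 0.1719, 0.016]
ft_force: [-0.0, -0.6, 0.9]
position: [0.6044, 0.172, 0.0159]
ft_force: [-1.3, -0.8, 5.0]
```

Contact. Releasing and moving on to the short hinge (obj yaw about 161°, jaw about 71°).

```bash

python3 -m creep '[[[0.5,0,0,0,0,0,0],[0.57,0,0,0,0,0,0],[0.57,0,0,0,0,0,0],[0.57,0,0,0,0,0,0],[0.57,0,0,0,0,0,0]]]'
python3 -m creep '[[[0.57,0,0,-4,0,0,0],[0.57,0,0,-15,0,0,0],[0.57,0,0,-50,0,0,0],[0.57,0,0,-95,0,0,0],[0.57,0,0,-130,0,0,0]]]' >/dev/null
python3 -m creep '[[[0.57,0,0,0,0,0,0],[0.57,0,0,0,0,0,0]]]'
python3 plan.py 0.4407 -0.0058 0.14 71
```

```text
time: 25.15
position: [0.6043, 0.172, 0.0154]
tool_rot: [0.258, -3.131, 0.0]
ft_force: [-0.0, -0.6, -1.5]
grip_width: 0.568
time: 25.85
position: [0.6049, 0.1722, 0.1471]
tool_rot: [-0.257, 3.128, -0.0]
ft_force: [0.0, -0.1, -1.2]
grip_width: 0.573
at [0.6049 0.1722 0.1471] yaw -170.6 tilt 0.15 q7 1.1 turn -28.4
call 1 dx 96 dy -74 dz 4 rz 0.248
call 2 dx 74 dy -96 dz 4 rz 0.248
```

```bash
python3 -m creep '[[[0.65,20,-15,1,0,0,0.06],[0.65,45,-35,2,0,0,0.15],[0.65,68,-53,3,0,0,0.25],[0.65,85,-66,4,0,0,0.25],[0.65,96,-74,4,0,0,0.25]]]' >/dev/null
python3 -m creep '[[[0.65,20,-26,1,0,0,0.08],[0.65,42,-54,2,0,0,0.16],[0.65,60,-78,3,0,0,0.25],[0.65,70,-92,4,0,0,0.25],[0.65,74,-96,4,0,0,0.25]]]' >/dev/null
python3 -m creep '[[[0.65,0,0,0,0,0,0],[0.65,0,0,0,0,0,0],[0.65,0,0,0,0,0,0]]]'|grep pos
python3 look.py w6 short 0.4407 -0.0058 161.1 0; python3 plan.py 0.4407 -0.0058 0.004 71.1
```

```text
position: [0.4404, -0.0048, 0.1375]
short [ 0.4423 -0.0073] yaw 160.9 cost 0.036 seed [287. 196.] moved mm [ 1.6 -1.5]
at [ 0.4403 -0.0048  0.1375] yaw 160.9 tilt 0.07 q7 1.26 turn 0.2
call 1 dx -1 dy -1 dz 134 rz -0.004
```

View pics/w6_fit.png

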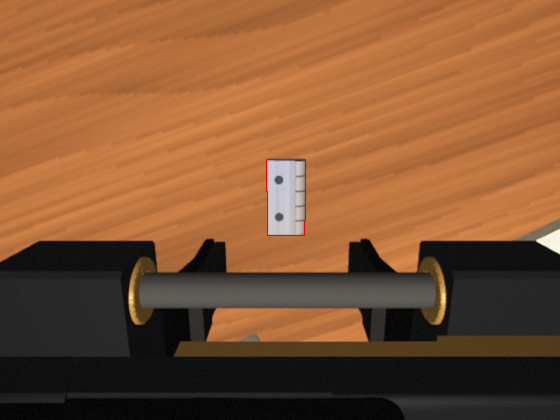

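The short hinge (267–305, 159–236) fits tightly.

```bash
python3 -m creep '[[[0.65,-3,-2,30,0,0,0],[0.65,-3,-2,65,0,0,0],[0.65,-3,-2,100,0,0,0],[0.65,-3,-2,120,0,0,0],[0.65,-3,-2,125,0,0,0]]]' >/dev/null
python3 -m creep '[[[0.65,0,0,0,0,0,0],[0.65,0,0,0,0,0,0],[0.65,0,0,4,0,0,0],[0.65,0,0,8,0,0,0],[0.65,0,0,8,0,0,0]]]'
python3 plan.py 0.4423 -0.0073 0.0037 70.9
```

```text
time: 28.2
position: [0.4419, -0.0092, 0.0045]
tool_rot: [0.525, 3.097, -0.001]
ft_force: [0.2, 0.6, 0.2]
grip_width: 0.647
at [ 0.4419 -0.0092  0.0045] yaw 160.7 tilt 0.03 q7 0.97 turn 0.2
call 1 dx 0 dy 2 dz 1 rz -0.003
```

```bash
python3 -m creep '[[[0.65,0,2,1,0,0,0],[0.4,0,2,1,0,0,0],[0.2,0,2,1,0,0,0],[0.2,0,2,1,0,0,0],[0.2,0,2,1,0,0,0]]]' 30
python3 -m creep '[[[0.2,0,0,0,0,0,0],[0.2,0,0,0,0,0,0],[0.2,0,0,0,0,0,0]]]'
python3 -m creep '[[[0.2,0,0,-15,0,0,0],[0.2,0,0,-45,0,0,0],[0.2,0,0,-80,0,0,0],[0.2,0,0,-100,0,0,0],[0.2,0,0,-100,0,0,0]]]'
python3 plan.py 0.622 -0.1066 0.10 99.6
```

```text
time: 28.7
position: [0.4426, -0.0071, 0.0036]
tool_rot: [0.525, 3.097, -0.0]
ft_force: [-0.1, -0.1, -0.4]
grip_width: 0.372
time: 29.0
position: [0.4427, -0.007, 0.0036]
tool_rot: [0.525, 3.097, 0.0]
ft_force: [0.6, 0.5, 0.8]
grip_width: 0.338
time: 29.5
position: [0.4446, -0.0076, 0.1059]
tool_rot: [0.525, 3.092, -0.004]
ft_force: [1.0, -0.9, -1.3]
grip_width: 0.343
at [ 0.4446 -0.0076  0.1059] yaw 160.7 tilt 0.33 q7 1.19 turn 28.9
call 1 dx -200 dy -35 dz 6 rz -0.504
```

```bash
python3 -m creep '[[[0.2,-30,-5,2,0,0,-0.12],[0.2,-75,-13,4,0,0,-0.25],[0.2,-120,-21,5,0,0,-0.38],[0.2,-165,-29,6,0,0,-0.50],[0.2,-195,-34,6,0,0,-0.50]]]' >/dev/null
python3 -m creep '[[[0.2,0,0,0,0,0,0],[0.2,0,0,0,0,0,0],[0.2,0,0,0,0,0,0]]]'
python3 plan.py 0.622 -0.1066 0.0085 99.6; python3 look.py w7
```

```text
time: 30.3
position: [0.6141, -0.102, 0.0964]
tool_rot: [0.26, -3.129, -0.001]
ft_force: [-0.1, 0.1, -1.6]
grip_width: 0.336
at [ 0.6141 -0.102   0.0964] yaw -170.5 tilt 0.14 q7 1.52 turn 0.1
call 1 dx -7 dy -6 dz 88 rz -0.002
```

View pics/w7.png

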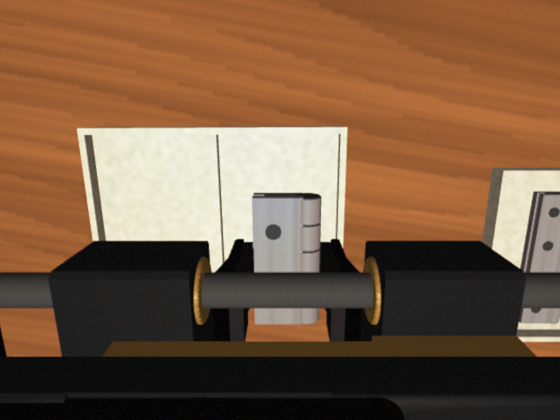

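The short hinge hangs level over the right bay (walls at columns 219 and 340), with about 6 mm to shift left, as planned. Lowering.

```bash
python3 -m creep '[[[0.2,-7,-6,20,0,0,0],[0.2,-7,-6,50,0,0,0],[0.2,-7,-6,68,0,0,0],[0.2,-7,-6,76,0,0,0],[0.2,-7,-6,78,0,0,0]]]' >/dev/null
python3 -m creep '[[[0.2,0,0,0,0,0,0],[0.2,0,0,2,0,0,0],[0.2,0,0,4,0,0,0],[0.2,0,0,6,0,0,0],[0.2,0,0,6,0,0,0]]]'
python3 plan.py 0.622 -0.1066 0.0076 99.6
```

```text
time: 31.35
position: [0.6233, -0.1082, 0.0134]
tool_rot: [0.258, -3.131, 0.0]
ft_force: [0.4, 0.7, -1.9]
grip_width: 0.341
at [ 0.6233 -0.1082  0.0134] yaw -170.6 tilt 0.01 q7 1.47 turn 0.2
call 1 dx 1 dy 2 dz 6 rz -0.003
```

```bash
python3 -m creep '[[[0.2,0,2,1,0,0,0],[0.2,0,2,2,0,0,0],[0.2,0,2,3,0,0,0],[0.2,0,2,4,0,0,0],[0.2,0,2,4,0,0,0]]]' |grep -E "pos|ft"
python3 -m creep '[[[0.2,0,0,0.5,0,0,0],[0.2,0,0,1,0,0,0],[0.2,0,0,1,0,0,0]]]' |grep -E "pos|ft"
python3 -m creep '[[[0.2,0,0,0.5,0,0,0],[0.2,0,0,0.8,0,0,0],[0.2,0,0,0.8,0,0,0]]]' |grep -E "pos|ft"
```

```text
position: [0.623, -0.1063, 0.0093]
ft_force: [-0.9, 0.6, -2.0]
position: [0.623, -0.1062, 0.0085]
ft_force: [0.7, 0.7, -2.5]
position: [0.6231, -0.1062, 0.0077]
ft_force: [0.0, 0.4, -1.0]
```

```bash
python3 -m creep '[[[0.2,0,0,0.3,0,0,0],[0.2,0,0,0.5,0,0,0],[0.2,0,0,0.5,0,0,0]]]' |grep -E "pos|ft"
```

```text
position: [0.6231, -0.1062, 0.0076]
ft_force: [-1.5, 0.2, 3.3]
```

Contact. Releasing, then on to the fuse holder.

```bash
python3 -m creep '[[[0.3,0,0,0,0,0,0],[0.43,0,0,0,0,0,0],[0.43,0,0,0,0,0,0],[0.43,0,0,0,0,0,0],[0.43,0,0,0,0,0,0]]]'
python3 -m creep '[[[0.43,0,0,-4,0,0,0],[0.43,0,0,-15,0,0,0],[0.43,0,0,-50,0,0,0],[0.43,0,0,-95,0,0,0],[0.5,0,0,-125,0,0,0]]]' >/dev/null
python3 -m creep '[[[0.5,0,0,0,0,0,0],[0.5,0,0,0,0,0,0]]]'
python3 plan.py 0.361 -0.271 0.14 100
```

```text
time: 33.25
position: [0.6231, -0.1062, 0.007]
tool_rot: [-0.258, 3.131, 0.0]
ft_force: [-0.9, -0.4, -0.6]
grip_width: 0.427
time: 33.95
position: [0.6237, -0.1062, 0.1337]
tool_rot: [-0.257, 3.129, -0.002]
ft_force: [-0.0, -0.5, -1.2]
grip_width: 0.493
at [ 0.6237 -0.1062  0.1337] yaw -170.6 tilt 0.14 q7 1.54 turn -179.4
call 1 dx 57 dy -24 dz -1 rz 0.626
call 2 dx 32 dy -53 dz -1 rz 0.626
call 3 dx -5 dy -62 dz -1 rz 0.626
call 4 dx -40 dy -47 dz -1 rz 0.626
call 5 dx -60 dy -15 dz -1 rz 0.626
```

```bash
python3 -m creep '[[[0.5,20,-8,0,0,0,0],[0.5,55,-23,0,0,0,0],[0.5,90,-38,0,0,0,0],[0.5,125,-52,0,0,0,0],[0.5,150,-62,0,0,0,0]]]' >/dev/null
python3 plan.py 0.361 -0.271 0.14 9.6|head -1
python3 -m creep '[[[0.5,25,-11,-2,0,0,0],[0.5,50,-21,-4,0,0,0],[0.5,50,-21,-4,0,0,0],[0.5,50,-21,-4,0,0,0]]]'
python3 -c "
from plan import *
s=ctrl.get_state();w=yaw(s);v=(np.array([.361,-.271,.14])-s['position'])*1000;print(s['joint_positions'].round(2),np.cos(w)*v[0]+np.sin(w)*v[1],np.sin(w)*v[0]-np.cos(w)*v[1],-v[2])"
```

```text
at [ 0.482  -0.1932  0.1306] yaw -170.7 tilt 0.21 q7 1.85 turn -89.7
time: 34.85
position: [0.4385, -0.2212, 0.1357]
tool_rot: [0.254, -3.13, -0.0]
ft_force: [0.1, -0.2, -0.0]
grip_width: 0.502
[ 1.49  0.17 -1.15  1.92  0.17  1.16  2.02] 84.5132801866849 -36.680112436866835 -4.34726646950645
```

```bash
python3 -m creep '[[[0.5,0,0,0,0,0,0.13],[0.5,0,0,0,0,0,0.26],[0.5,0,0,0,0,0,0.39],[0.5,0,0,0,0,0,0.52],[0.5,0,0,0,0,0,0.65]]]' |grep pos
python3 -c "
from bench import ctrl;print(ctrl.get_state()['joint_positions'].round(2))"
python3 -m creep '[[[0.5,0,0,0,0,0,0.13],[0.5,0,0,0,0,0,0.26],[0.5,0,0,0,0,0,0.39],[0.5,0,0,0,0,0,0.52],[0.5,0,0,0,0,0,0.65]]]' |grep pos
python3 -m creep '[[[0.5,0,0,0,0,0,0.13],[0.5,0,0,0,0,0,0.26],[0.5,0,0,0,0,0,0.39],[0.5,0,0,0,0,0,0.52],[0.5,0,0,0,0,0,0.65]]]' |grep pos
python3 -c "
from bench import ctrl;print(ctrl.get_state()['joint_positions'].round(2))"
python3 plan.py 0.361 -0.271 0.14 100
```

```text
position: [0.4404, -0.2191, 0.1358]
[ 1.41  0.15 -1.06  1.92  0.14  1.16  1.38]
position: [0.4404, -0.219, 0.1357]
position: [0.4404, -0.219, 0.1357]
[ 1.29  0.12 -0.92  1.92  0.1   1.15  0.11]
at [ 0.4404 -0.219   0.1357] yaw 77.5 tilt 0.1 q7 0.11 turn -67.5
call 1 dx -34 dy -33 dz -2 rz 0.589
call 2 dx -47 dy -9 dz -2 rz 0.589
```

```bash
python3 -m creep '[[[0.5,-7,-7,-1,0,0,0.13],[0.5,-15,-14,-2,0,0,0.26],[0.5,-23,-22,-2,0,0,0.39],[0.5,-30,-29,-2,0,0,0.50],[0.5,-34,-33,-2,0,0,0.59]]]' >/dev/null
python3 -m creep '[[[0.5,-10,-2,-1,0,0,0.13],[0.5,-20,-4,-2,0,0,0.26],[0.5,-32,-6,-2,0,0,0.39],[0.5,-42,-8,-2,0,0,0.50],[0.5,-47,-9,-2,0,0,0.59]]]' >/dev/null
python3 -m creep '[[[0.5,0,0,0,0,0,0],[0.5,0,0,0,0,0,0],[0.5,0,0,0,0,0,0]]]'|grep pos
python3 look.py w8 fuse 0.361 -0.271 10 0; python3 plan.py 0.361 -0.271 0.014 100;python3 -c "
from bench import ctrl;print(ctrl.get_state()['joint_positions'].round(2))"
```

```text
position: [0.3606, -0.2722, 0.1401]
fuse [ 0.3614 -0.2723] yaw 9.5 cost 0.064 seed [283. 196.] moved mm [ 0.4 -1.3]
at [ 0.3604 -0.2724  0.1401] yaw 10.2 tilt 0.03 q7 -0.78 turn -0.2
call 1 dx 1 dy -1 dz 126 rz 0.004
[ 1.4  -0.02 -0.79  2.   -0.02  1.15 -0.78]
```

View pics/w8_fit.png

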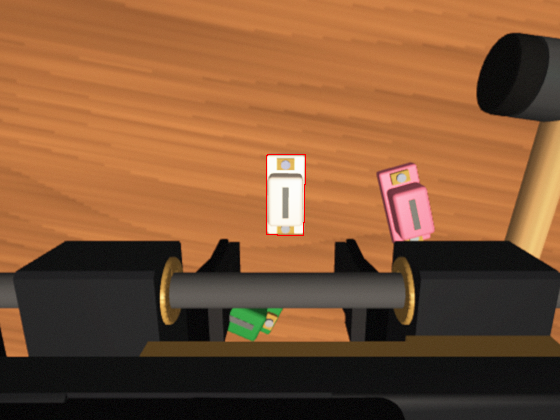

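White fuse holder at (267–305, 154–235), with the pink one clear at (380–432). Descending so the fingertips stop above the base.

```bash
python3 -m creep '[[[0.5,1,0,30,0,0,0],[0.5,1,0,65,0,0,0],[0.5,1,0,95,0,0,0],[0.5,1,0,113,0,0,0],[0.5,1,0,118,0,0,0]]]' >/dev/null
python3 -m creep '[[[0.5,0,0,0,0,0,0],[0.5,0,0,3,0,0,0],[0.5,0,0,7,0,0,0],[0.5,0,0,7,0,0,0],[0.5,0,0,7,0,0,0]]]'
python3 plan.py 0.3614 -0.2723 0.015 99.7
```

```text
time: 38.7
position: [0.3609, -0.2731, 0.0156]
tool_rot: [3.129, 0.276, 0.0]
ft_force: [0.2, 1.2, -0.2]
grip_width: 0.496
at [ 0.3609 -0.2731  0.0156] yaw 10.1 tilt 0.05 q7 -0.95 turn -0.4
call 1 dx 1 dy -1 dz 1 rz 0.007
```

```bash
python3 -m creep '[[[0.5,0,-1,0,0,0,0.01],[0.35,0,-1,0,0,0,0.01],[0.2,0,-1,0,0,0,0.01],[0.2,0,-1,0,0,0,0.01],[0.2,0,-1,0,0,0,0.01]]]' 20
python3 -m creep '[[[0.2,0,0,0,0,0,0],[0.2,0,0,0,0,0,0],[0.2,0,0,-15,0,0,0],[0.2,0,0,-40,0,0,0],[0.2,0,0,-60,0,0,0]]]'
python3 -m creep '[[[0.2,0,0,-20,0,0,0],[0.2,0,0,-40,0,0,0],[0.2,0,0,-40,0,0,0],[0.2,0,0,-40,0,0,0]]]'
python3 plan.py 0.636 -0.189 0.11 99.6
```

```text
time: 39.2
position: [0.3606, -0.2719, 0.0153]
tool_rot: [3.131, 0.26, -0.0]
ft_force: [0.3, -1.0, 0.3]
grip_width: 0.298
time: 39.7
position: [0.3605, -0.2717, 0.0759]
tool_rot: [-3.13, -0.261, -0.0]
ft_force: [0.3, -0.4, -0.8]
grip_width: 0.301
time: 40.1
position: [0.3603, -0.272, 0.1149]
tool_rot: [3.13, 0.26, -0.0]
ft_force: [-0.4, 0.4, -0.4]
grip_width: 0.295
at [ 0.3603 -0.272   0.1149] yaw 9.5 tilt 0.04 q7 -0.82 turn 0.1
call 1 dx 143 dy -18 dz 2 rz -0.001
call 2 dx 143 dy -18 dz 2 rz -0.001
```

```bash
python3 -m creep '[[[0.2,20,-2,0,0,0,0],[0.2,55,-7,0,0,0,0],[0.2,90,-11,0,0,0,0],[0.2,122,-15,0,0,0,0],[0.2,143,-18,0,0,0,0]]]' >/dev/null
python3 -m creep '[[[0.2,35,-4,0,0,0,0],[0.2,75,-9,2,0,0,0],[0.2,110,-14,2,0,0,0],[0.2,135,-17,2,0,0,0],[0.2,143,-18,2,0,0,0]]]' >/dev/null
python3 -m creep '[[[0.2,0,0,0,0,0,0],[0.2,0,0,0,0,0,0],[0.2,0,0,0,0,0,0]]]'
python3 plan.py 0.636 -0.189 0.0193 99.6
```

```text
time: 41.4
position: [0.6353, -0.1904, 0.1128]
tool_rot: [3.13, 0.258, -0.002]
ft_force: [0.3, -0.4, -1.2]
grip_width: 0.297
at [ 0.6353 -0.1904  0.1128] yaw 9.4 tilt 0.1 q7 -1.44 turn 0.2
call 1 dx 1 dy -1 dz 94 rz -0.003
```

```bash
python3 -m creep '[[[0.2,1,-1,25,0,0,0],[0.2,1,-1,55,0,0,0],[0.2,1,-1,76,0,0,0],[0.2,1,-1,85,0,0,0],[0.2,1,-1,87,0,0,0]]]' >/dev/null
python3 -m creep '[[[0.2,0,0,1,0,0,0],[0.2,0,0,2,0,0,0],[0.2,0,0,3,0,0,0],[0.2,0,0,4,0,0,0],[0.2,0,0,4,0,0,0]]]'|grep -E "pos|ft"
python3 -m creep '[[[0.2,0,0,0.5,0,0,0],[0.2,0,0,1,0,0,0],[0.2,0,0,1,0,0,0]]]'|grep -E "pos|ft"
python3 -m creep '[[[0.2,0,0,0.5,0,0,0],[0.2,0,0,1,0,0,0],[0.2,0,0,1,0,0,0]]]'|grep -E "pos|ft"
```

```text
position: [0.6376, -0.188, 0.0225]
ft_force: [0.5, 0.0, -1.0]
position: [0.6374, -0.188, 0.0211]
ft_force: [-0.4, -0.3, 0.1]
position: [0.6374, -0.188, 0.0201]
ft_force: [-0.9, -0.2, -1.8]
```

```bash

python3 -m creep '[[[0.2,0,0,0.5,0,0,0],[0.2,0,0,0.8,0,0,0],[0.2,0,0,0.8,0,0,0]]]'|grep -E "pos|ft"
python3 -m creep '[[[0.2,0,0,0.3,0,0,0],[0.2,0,0,0.4,0,0,0],[0.2,0,0,0.4,0,0,0]]]'|grep -E "pos|ft"
```

```text
position: [0.6375, -0.188, 0.0194]
ft_force: [0.3, -0.5, -1.2]
position: [0.6375, -0.188, 0.0194]
ft_force: [-1.7, 0.7, 2.3]
```

Contact. Release, back off, and check from above and with the scene camera.

```bash

python3 -m creep '[[[0.3,0,0,0,0,0,0],[0.45,0,0,0,0,0,0],[0.45,0,0,0,0,0,0],[0.45,0,0,0,0,0,0],[0.45,0,0,0,0,0,0]]]'
python3 -m creep '[[[0.45,0,0,-4,0,0,0],[0.45,0,0,-15,0,0,0],[0.45,0,0,-50,0,0,0],[0.45,0,0,-95,0,0,0],[0.45,0,0,-140,0,0,0]]]' >/dev/null
python3 -m creep '[[[0.45,0,0,-40,0,0,0],[0.45,-50,0,-60,0,0,0],[0.45,-90,0,-80,0,0,0],[0.45,-110,0,-80,0,0,0],[0.45,-110,0,-80,0,0,0]]]'
python3 -m creep '[[[0.45,0,0,0,0,0,0],[0.45,0,0,0,0,0,0]]]' >/dev/null
python3 - <<'E'
from bench import ctrl
import cv2,numpy as np
a=ctrl.get_image("scene")[:,:,::-1];b=ctrl.get_image("side")[:,:,::-1]
cv2.imwrite("pics/scene9.png",a);cv2.imwrite("pics/side9.png",b)
A=cv2.resize(a[120:340,50:420],(800,476),interpolation=cv2.INTER_CUBIC);cv2.imwrite("pics/s9.png",A)
B=cv2.resize(b[120:270,150:430],(800,429),interpolation=cv2.INTER_CUBIC);cv2.imwrite("pics/d9.png",B)
print(ctrl.get_state()["joint_positions"].round(2))
E
python3 look.py w9
```

```text
time: 44.1
position: [0.6375, -0.188, 0.0188]
tool_rot: [-3.131, -0.26, 0.0]
ft_force: [-0.2, 0.2, -0.3]
grip_width: 0.44
time: 45.1
position: [0.5272, -0.2077, 0.2409]
tool_rot: [3.127, 0.255, -0.0]
ft_force: [-0.4, -0.0, -1.2]
grip_width: 0.446
[ 1.11  0.24 -0.91  1.61  0.19  1.39 -1.23]
```

View pics/s9.png

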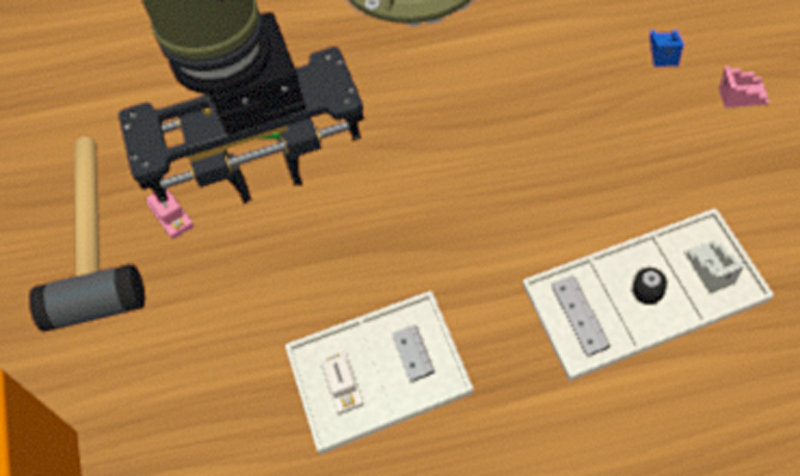

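View pics/d9.png

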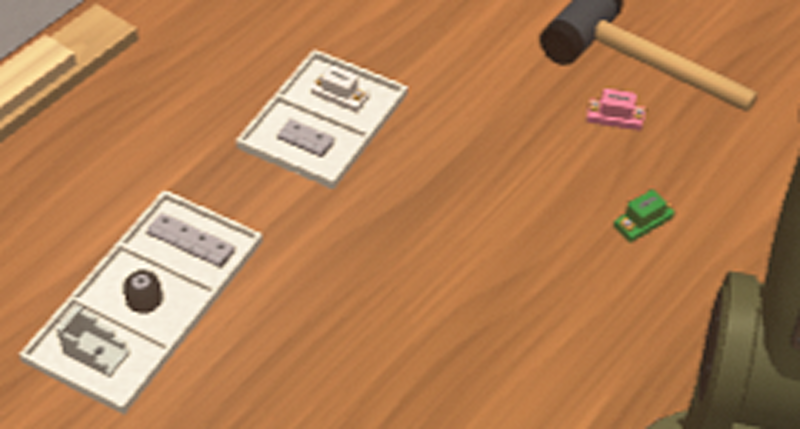

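All five parts lie flat, one per bay, in the right trays. In the crops, the fuse holder is at (340,383), the short hinge (413,352), the long hinge (580,316), the buffer (650,286) and the bracket (713,266). The mallet and look-alikes look untouched, and the gripper is clear. Handing in.

```bash
python3 - <<'E'
from bench import ctrl
print(ctrl.close_job(), ctrl.get_state()["time"])
E
```

```text
the job is handed in; nothing more can be done
the job is handed in; nothing more can be done
```

Both kits are made up and the job is handed in, at about 45 s on the robot's clock. The three-bay tray holds the long hinge, rubber buffer and aluminium bracket. The two-bay tray holds the short hinge and the white ceramic fuse holder.

Each part was lowered until it touched the tray floor (2–9 N measured), then released and the gripper lifted clear.

- **Final check:** the last scene and side pictures show one part per bay, flat and the same way up as found. The mallet and the blue, pink and green look-alikes appear where they were, and the gripper is clear of everything.
- **Failed or disagreed:** no check failed. The wrist-camera fits differed from the fixed-camera fits by no more than about 3 mm, and I used the wrist values for the grasps (a blend of the two for the buffer). The silhouette fit of the buffer was the loosest, but it gripped at the expected 40 mm width. On the way to the fuse holder, joint 3 came near its limit (-1.15 of -1.38), so I turned the wrist half round instead.

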